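# Hold the sander's belt-tension arm wound to its stop

## Task

A new belt is about to be fitted to the little edge sander: swing the tension arm with the idler roller inward, towards the big drive drum, against its spring until you feel it meet the stop post, and keep it pressed firmly there. The program finishes while the robot is still holding the arm against the stop. Ease it over: do not slam or force it against the stop or let it snap back, and leave the wooden things lying around the machine alone.

Things in the scene. Friction and masses are not known exactly. Their poses are not given: they have to be found in the camera images.
- sander: edge sander, fixed: grey housing 200 (x) x 340 (y) x 55 mm high, metal deck on top. Origin: centre of underside; y to its idler end, x to its back. On the deck (mm, this frame): black drive drum radius 34 at x -25 y -115, 49 high; steel platen x -52, y -81 to -6, 48 high; motor cover x 18 to 92, y -160 to -50, 40 high; tension arm's hinge at x 80 y 85. Else clear but for the stop post.
- tensioner (a joint): swing of the tension arm about its upright hinge, rad; 0 = sprung to rest. Grows counterclockwise seen from above, roller moving towards the drive drum. The spring always pulls back: about 3.8 N at the roller at 0, 6 N at 0.6, 7.6 N at 1.0. It meets the stop post somewhere between 0.5 and 1.0 (differs each time): there the resistance rises steeply.
- tension_lever: the tension arm: steel bar 112 mm long, 18 wide, 8 thick, level, 8 to 16 mm above the deck; hinged at one end, roller at the other. Origin: on the hinge axis at deck height (55 mm above the table); x axis along the bar to the roller, z up; it turns with the joint. At rest x points 2.706 rad (counterclockwise) from the sander's x.
- pivot (a point): the hinge axis of the tension arm, 67 mm above the table (mid thickness of the bar); does not move as the arm swings.
- roller_mid (a point): middle of the idler roller on the tension arm: upright aluminium cylinder, 36 mm diameter, 45 tall (76 to 121 mm above the table), spinning freely on its axle, 105 mm from the hinge axis. The point is on its axis at half height, 98.5 mm above the table. It can be gripped across its diameter from above or pushed from its outer side.
- stop_post: stop post: dark steel, 12 mm diameter, 18 mm tall, fixed upright on the deck somewhere along a dark slot on the inner (drive drum) side of the tension arm, 60 to 77 mm from the hinge axis. Origin: centre of its foot, at deck height. The bar's long side (9 mm from its centre line) comes up against it.
- tray: bystander: small open wooden tray 90 x 65 x 24 mm, loose on the table beyond the idler end; origin at the centre of its underside.
- block: bystander: dark wooden block 85 x 55 x 18 mm, loose on the table behind the sander; origin at the centre of its underside.
- log_slice: bystander: round slice of a branch, 52 mm diameter, 14 mm thick, loose on the table in front of the sander; origin at the centre of its underside.

How it is judged:
On the way, in this order (a step that is already met when the one before it is completed fails the run):
1. the tension arm has been swung off its rest (value of joint tensioner above 0.2 rad), for 0.1 s.
2. the arm is pressed against the stop post (contact force between tension_lever and stop_post above 2 N and value of joint tensioner above 0.4 rad), for 0.5 s.
At the end, for the whole second after the job is handed in: The robot, still touching the tension arm or its roller (over 2 N), keeps the arm's bar pressed against the stop post with more than 2 N, swung at least 0.4 rad and at rest (under 0.1 rad/s), through the last second (all of step 2 and velocity of joint tensioner between -0.1 and 0.1 rad/s and contact force between any of the fingers, the arm and tension_lever above 2 N); the arm keeps its last pose, push and grip.
It fails at once if the arm is slammed or forced against the stop (over 70 N there) (contact force between tension_lever and stop_post above 70 N).
It fails at once if the arm snaps back (faster than 4 rad/s) (velocity of joint tensioner below -4 rad/s).
It fails at once if a bystander is moved more than 20 mm (distance of any of tray, block, log_slice from where it was at the start of the episode above 0.02 m).
It also fails if it takes over 51 s, if anything falls off the work surface, if the arm or the gripper's body presses on something with over 40 N, if the wrist force passes 120 N, or if a joint passes its speed limit or range.

## Robot

A 6-joint arm with a two-finger parallel gripper is mounted at the origin on the work surface. World frame = base frame: x ahead of the robot, y to its left, z up, the work surface at z = 0. Lengths are in m, angles in rad, forces in N, time in s.
With the tool pointing down it reaches from about 0.375 to 0.9 m from the base axis. Payload 3.1 kg.
Tool frame: the origin (TCP) lies at the very end of the fingers, on their centre line; the grasp point (between the pads) lies 19 mm behind it (manip.hold_point_z is the z of the grasp point in the tool frame, in m); z points along the fingers, y is the line along which they close (so a half turn about z gives the same grasp; the last joint's range is limited). The gripper opens to 87 mm and grips with 3 to 60 N. Pads are 19 mm wide; open, the fingers measure 117 mm over their backs; the gripper's body (75 mm by 190 mm) begins 51 mm behind the grasp point.
Start: joints at [1.03, 0.527, 1.433, -0, 1.181, -0.178], TCP at [0.222, 0.584, 0.223] pointing down, gripper open.
Joint ranges: [-3.08, 3.08], [-0.75, 2.2], [0.22, 2.44], [-1.43, 4.57], [0, 2.65], [-2.85, 2.85]. Speed limits (rad/s): [2.79, 2.79, 3.14, 3.14, 3.14, 3.14].

## Interface

Orientations are given as a 3x3 rotation matrix whose columns are the frame's x, y, z axes.
In Python, from workcell import manip, vision, ticket gives the robot as it stands.
- The arm moves only by the shell command python3 -m handwheel 'ROWS' [FORCE]. ROWS is JSON, a list of rows, each a list of 7 numbers: the gripper command: -1 is fully open, 1 is shut, values between are in proportion, then the shift along the world's x, y, z in m, then the turn, a rotation vector about the world's x, y, z in rad. In form: [[hand, x, y, z, rx, ry, rz], ...]. A call has 1 to 12 rows; each row shifts and turns the commanded pose from where the row before left it; what a row does not reach is not made up. A row lasts 1/8 s, in which the tool goes at most 62.5 mm and 10.7 degrees, less where a joint would pass 70% of its speed; a pose out of reach is approached as far as the arm can. A call is refused whole if a number of a shift passes 0.0625 or a number of a turn 0.188, either way. A call with a gripper value outside its range is refused whole. The fingers move at their own pace and stop on an object; FORCE is the grip in N (left out, the last holds). Time passes only in rows, so rows that do not move let the fingers close. It gives the time, the measured TCP pose, the force, the opening and the grip force at its end, in the units of the state.
- manip.state(): the state, without advancing time (a new reading comes with each control period).
- vision.camera(name): name is "scene" or "top"; returns a dict with "color" (384x512x3 uint8, blue, green, red), "intrinsics" (3x3 intrinsics, pixels), "k1" (the pictures are not rectified: a ray, as slopes to the right and down, at radius r is drawn at 1 + k1 r^2 times it, then the intrinsics apply), "rvec" (rotation vector, rad) and "tvec" (3), from world to camera coordinates, as OpenCV has them. Camera axes: x right, y down, z forward; pixel columns grow to the right and rows downward; lengths in m; the calibration is good to about 2 mm. A picture is of the moment at which its call begins. There is no depth.
- ticket.job_done(): hands the job in; it is judged then, once.
The state is a dict: "t": time; "joints": joint angles; "joint_velocities": joint speeds; "joint_torque": joint torques, N m; "position": TCP position; "tcp_rot": TCP orientation; "force": force on the tool from outside, world axes, zero at the start; "torque": the same for the moment, N m; "width": finger opening in m; "grasp_force": force on a finger pad.
Only numpy, scipy, OpenCV 4.12 (cv2) and the standard library are available. Lean on these libraries where they do the work, as an engineer would, in place of code of your own. Each camera call takes 0.05 s, during which the arm holds its last target. There are 200 camera calls.

## Working session

There is one attempt and no reset: what is moved stays moved. The work goes in short steps, Python scripts to look and compute and a shell command to move; the robot and the scene stay as the last step left them, time stands still between calls to the robot, and variables do not carry over. Pictures are saved under pics/ and viewed, at most 10 in all, crops included, and the job is handed in when it is done.

```bash
mkdir -p pics
cat > h.py <<'E'
import numpy as np, cv2
from workcell import manip, vision, ticket
def ray(c,u,v):
    K=np.array(c["intrinsics"]);k=c["k1"]
    p=cv2.undistortPoints(np.array([[[u,v]]],float),K,np.array([k,0,0,0.]))[0,0]
    R=cv2.Rodrigues(np.array(c["rvec"],float))[0];t=np.array(c["tvec"],float).ravel()
    return -R.T@t, R.T@np.array([p[0],p[1],1])
def onz(c,u,v,z):
    o,d=ray(c,u,v);return o+d*(z-o[2])/d[2]
def proj(c,P):
    return cv2.projectPoints(np.array(P,float).reshape(-1,3),np.array(c["rvec"],float),np.array(c["tvec"],float),np.array(c["intrinsics"]),np.array([c["k1"],0,0,0.]))[0][:,0]
E
python3 - <<'E'
from h import *
import pickle
for n in("top","scene"):
    c=vision.camera(n);pickle.dump(c,open(n+"0.pkl","wb"))
    cv2.imwrite(f"pics/{n}0.png",cv2.resize(c["color"],(768,576),interpolation=cv2.INTER_CUBIC))
    print(n,ray(c,256,192))
s=manip.state();print(s["t"],s["tcp_rot"],s["force"],s["width"])
E
```

```text
top (array([0.56314177, 0.0778925 , 0.91841424]), array([ 0.05369685,  0.02498635, -0.99825057]))
scene (array([ 1.14280625, -0.08919002,  0.74674384]), array([-0.62868644,  0.18166579, -0.75634471]))
0.1 [[-9.34906957e-01  3.54891446e-01 -1.02188626e-03]
 [ 3.54892722e-01  9.34905587e-01 -1.64321789e-03]
 [ 3.72203198e-04 -1.89891583e-03 -9.99998128e-01]] [0.22029297 0.29554595 0.90985276] 0.08692913499606279
```

View pics/top0.png

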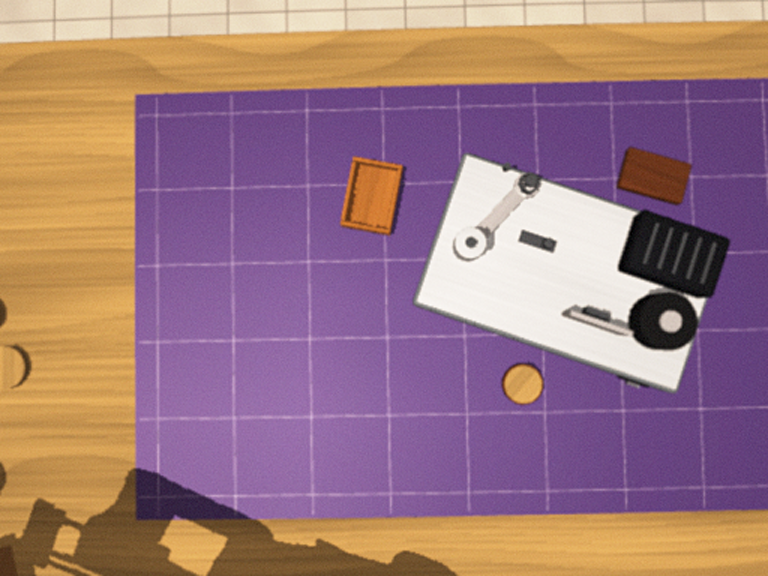

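View pics/scene0.png

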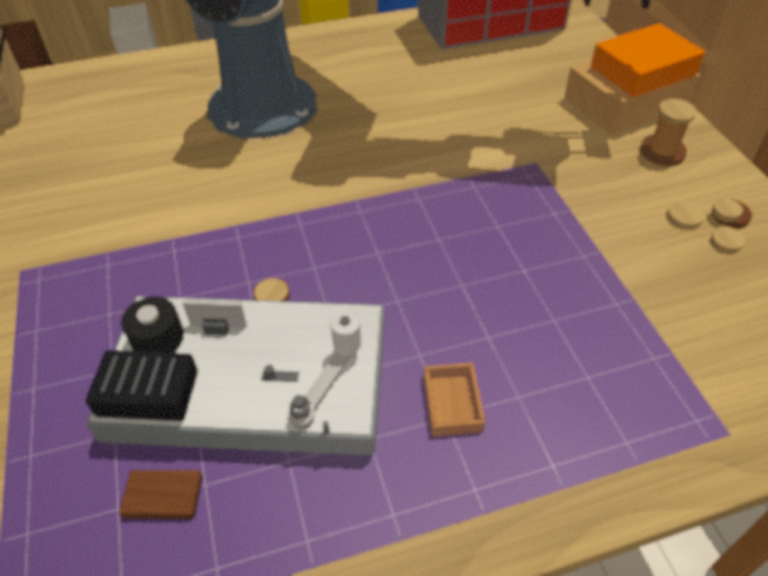

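The top view (768-wide picture) shows the hinge at (529,183), roller top at (472,242), slot (520–556,240) with the post near (547,243), and deck corners at (465,154), (415,303) and (676,391). The scene view agrees, with the post at the drum end of the slot near (268,372). The bystanders are clear of the roller's path.

Run:
```python
from h import *
import pickle
c=pickle.load(open("top0.pkl","rb"));s=pickle.load(open("scene0.pkl","rb"))
g=lambda u,v,z,c=c:onz(c,u/1.5,v/1.5,z)
A,B,C=g(465,154,.055),g(415,303,.055),g(676,391,.055)
print("corners",A,B,C,"sizes",np.linalg.norm(A-B),np.linalg.norm(B-C))
ctr=(A+C)/2; ctr[2]=0
y=(B-C);y/=np.linalg.norm(y);x=np.array([y[1],-y[0],0]);yaw=np.arctan2(x[1],x[0])
W=lambda X,Y,z:ctr+x*X/1e3+y*Y/1e3+np.array([0,0,z])
piv=W(80,85,.067);print("ctr",ctr,"yaw",yaw,"piv",piv,"meas hinge",g(529,183,.08))
r=g(472,242,.121);r2=g(345,322,.121,s)
print("roller top",r,"scene",r2,"dist",np.linalg.norm((r-piv)[:2]),"ang rel",np.arctan2(*(r-piv)[1::-1])-yaw)
print("drum",W(-25,-115,.104),g(662,320,.104))
p=g(547,243,.073);p2=g(268,370,.073,s)
print("post",p,p2,[np.linalg.norm((q-piv)[:2]) for q in(p,p2)])
a0=yaw+2.706
for q in(p,p2):
    d=np.linalg.norm((q-piv)[:2]);a=np.arctan2(*(q-piv)[1::-1])
    print("stop theta",(a-a0-np.arcsin(15/1e3/d)+np.pi)%(2*np.pi)-np.pi)
for th in(0,.2,.4,.6,.8,1):print(th,piv[:2]+.105*np.array([np.cos(a0+th),np.sin(a0+th)]))
```

```text
corners [ 0.77245398 -0.00347909  0.055     ] [0.59049909 0.06215844 0.055     ] [ 0.4775661  -0.25022048  0.055     ] sizes 0.19343181037649254 0.33216629989200486
ctr [ 0.62501004 -0.12684978  0.        ] yaw -0.34690553095616916 piv [ 0.72914348 -0.07411244  0.067     ] meas hinge [ 0.72960298 -0.07621342  0.08      ]
roller top [ 0.65580157 -0.00240213  0.121     ] scene [0.65962661 0.00180394 0.121     ] dist 0.10257389331037609 ang rel 2.7143478347006855
drum [ 0.56240054 -0.22649942  0.104     ] [ 0.56345472 -0.2187259   0.104     ]
post [ 0.65818107 -0.09660357  0.073     ] [ 0.66552904 -0.09798169  0.073     ] [np.float64(0.07444134446331345), np.float64(0.06794511051822363)]
stop theta 0.8865368507551468
stop theta 0.9188593208644553
0 [ 6.54682264e-01 -8.18505793e-05]
0.2 [ 0.64145892 -0.01635069]
0.4 [ 0.63173129 -0.03492231]
0.6 [ 0.62588717 -0.05505632]
0.8 [ 0.62415956 -0.07595004]
1 [ 0.62661732 -0.09677049]
```

```bash
python3 -m handwheel '[[-1,0.036,-0.0487,0,0,0,0.03],[-1,0.036,-0.0487,0,0,0,0.03],[-1,0.036,-0.0487,0,0,0,0.03],[-1,0.036,-0.0487,0,0,0,0.03],[-1,0.036,-0.0487,0,0,0,0.03],[-1,0.036,-0.0487,0,0,0,0.03],[-1,0.036,-0.0487,0,0,0,0.03],[-1,0.036,-0.0487,0,0,0,0.03],[-1,0.036,-0.0487,0,0,0,0.03],[-1,0.036,-0.0487,0,0,0,0.03],[-1,0.036,-0.0487,0,0,0,0.03],[-1,0.036,-0.0487,0,0,0,0.03]]' 25; python3 -c "
from workcell import manip;s=manip.state();print(s['joints'])"
```

```text
t: 1.6
position: [0.6544, -0.0018, 0.222]
tcp_rot: [[-1.0, 0.002, -0.001], [0.002, 1.0, 0.0], [0.001, 0.0, -1.0]]
force: [0.8, 1.2, -0.3]
width: 0.0869
grasp_force: 0.0
[-1.73296456e-01  5.69009901e-01  1.35349489e+00  3.53912960e-04
  1.22000212e+00 -1.74207055e+00]
```

```bash
python3 -m handwheel '[[-1,0.002,0.001,-0.03,0,0,0],[-1,0,0,-0.03,0,0,0],[-1,0,0,-0.03,0,0,0],[-1,0,0,-0.02,0,0,0],[-1,0,0,-0.014,0,0,0],[-1,0,0,-0.012,0,0,0],[-1,0,0,0,0,0,0]]'
python3 - <<'E'
from h import *
for n in("scene",):
    c=vision.camera(n);cv2.imwrite("pics/s1.png",cv2.resize(c["color"][150:330,150:330],(720,720)[:2] and (590,590),interpolation=cv2.INTER_CUBIC))
E
```

```text
t: 2.48
position: [0.6552, 0.001, 0.0857]
tcp_rot: [[-1.0, 0.003, -0.002], [0.003, 1.0, 0.0], [0.002, 0.0, -1.0]]
force: [0.4, 0.4, 0.3]
width: 0.0869
grasp_force: 0.0
```

View pics/s1.png

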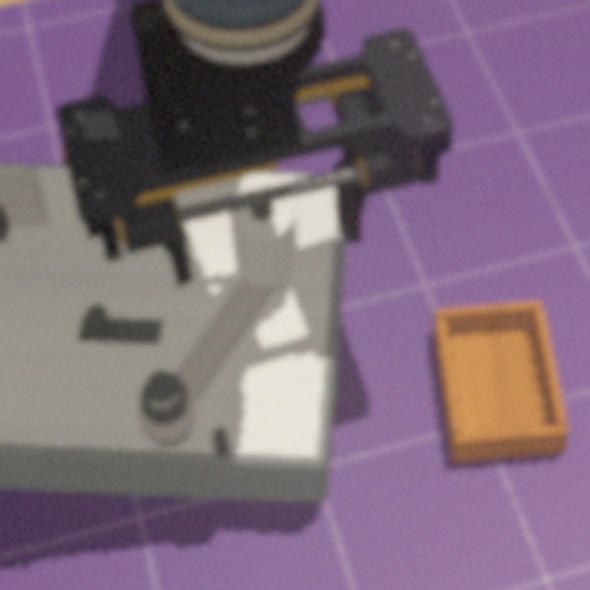

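The roller, at crop pixel (262,240), stands between the open fingers at (185,240) and (350,210). Nothing else is touched. Next I close the gripper.

```bash
python3 -m handwheel '[[0,0,0,0,0,0,0],[0.3,0,0,0,0,0,0],[1,0,0,0,0,0,0],[1,0,0,0,0,0,0],[1,0,0,0,0,0,0],[1,0,0,0,0,0,0],[1,0,0,0,0,0,0]]' 25
```

```text
t: 3.4
position: [0.6557, 0.001, 0.0865]
tcp_rot: [[-1.0, 0.003, -0.0], [0.003, 1.0, 0.0], [0.0, 0.0, -1.0]]
force: [1.1, -0.4, 0.1]
width: 0.0351
grasp_force: 25.0
```

```bash
python3 -m handwheel '[[1,-0.0036,-0.0038,0,0,0,0],[1,-0.0034,-0.0040,0,0,0,0],[1,-0.0032,-0.0042,0,0,0,0],[1,-0.0030,-0.0043,0,0,0,0],[1,-0.0028,-0.0045,0,0,0,0],[1,-0.0025,-0.0046,0,0,0,0],[1,-0.0023,-0.0047,0,0,0,0],[1,-0.0021,-0.0048,0,0,0,0],[1,-0.0018,-0.0049,0,0,0,0],[1,-0.0016,-0.0050,0,0,0,0],[1,-0.0013,-0.0051,0,0,0,0],[1,-0.0011,-0.0051,0,0,0,0]]'
```

```text
t: 4.9
position: [0.6266, -0.0535, 0.0865]
tcp_rot: [[-1.0, 0.003, -0.001], [0.003, 1.0, 0.002], [0.001, 0.002, -1.0]]
force: [3.0, 5.6, -0.9]
width: 0.0355
grasp_force: 25.0
```

```bash
python3 -m handwheel '[[1,-0.0008,-0.0052,0,0,0,0],[1,-0.0006,-0.0052,0,0,0,0],[1,-0.0003,-0.0052,0,0,0,0],[1,0,-0.0052,0,0,0,0],[1,0,0,0,0,0,0]]'; python3 -m handwheel '[[1,0.0001,-0.002,0,0,0,0],[1,0.0002,-0.002,0,0,0,0],[1,0,0,0,0,0,0]]'
```

```text
t: 5.52
position: [0.6247, -0.0742, 0.0865]
tcp_rot: [[-1.0, 0.004, -0.001], [0.004, 1.0, 0.002], [0.001, 0.002, -1.0]]
force: [2.5, 7.3, 0.3]
width: 0.0355
grasp_force: 25.0
t: 5.9
position: [0.6248, -0.0778, 0.0865]
tcp_rot: [[-1.0, 0.004, -0.002], [0.004, 1.0, 0.002], [0.002, 0.002, -1.0]]
force: [1.5, 6.3, 0.5]
width: 0.0351
grasp_force: 25.0
```

```bash
python3 -m handwheel '[[1,0.0002,-0.002,0,0,0,0],[1,0.0002,-0.002,0,0,0,0],[1,0,0,0,0,0,0]]'; python3 -m handwheel '[[1,0.0002,-0.0015,0,0,0,0],[1,0,0,0,0,0,0]]';python3 -m handwheel '[[1,0.0002,-0.0015,0,0,0,0],[1,0,0,0,0,0,0]]'
```

```text
t: 6.28
position: [0.625, -0.0817, 0.0865]
tcp_rot: [[-1.0, 0.004, -0.002], [0.004, 1.0, 0.003], [0.002, 0.003, -1.0]]
force: [1.1, 6.9, 0.4]
width: 0.0356
grasp_force: 25.0
t: 6.52
position: [0.6251, -0.0831, 0.0865]
tcp_rot: [[-1.0, 0.003, -0.002], [0.003, 1.0, 0.003], [0.002, 0.003, -1.0]]
force: [1.4, 7.4, 0.7]
width: 0.0354
grasp_force: 25.0
t: 6.78
position: [0.6252, -0.0845, 0.0865]
tcp_rot: [[-1.0, 0.003, -0.002], [0.003, 1.0, 0.003], [0.002, 0.003, -1.0]]
force: [0.7, 7.1, 0.2]
width: 0.0354
grasp_force: 25.0
```

```bash
for i in 1 2 3; do :; done; python3 -m handwheel '[[1,0.0002,-0.0015,0,0,0,0],[1,0,0,0,0,0,0]]' | grep -E 'pos|^force'; python3 -m handwheel '[[1,0.0002,-0.0015,0,0,0,0],[1,0,0,0,0,0,0]]'| grep -E 'pos|^force'; python3 -m handwheel '[[1,0.0002,-0.0015,0,0,0,0],[1,0,0,0,0,0,0]]'| grep -E 'pos|^force'
```

```text
position: [0.6254, -0.0859, 0.0865]
force: [1.5, 7.3, 1.2]
position: [0.6255, -0.0869, 0.0865]
force: [2.2, 8.6, 1.2]
position: [0.6255, -0.0871, 0.0865]
force: [1.8, 11.5, 2.1]
```

The stop is met at y ≈ -0.087: the motion halted and the force started rising above the spring's 7 N. I'll press a bit more, gently.

```bash
python3 -m handwheel '[[1,0,-0.001,0,0,0,0],[1,0,-0.001,0,0,0,0],[1,0,0,0,0,0,0]]' 35| grep -E 'pos|force'; python3 -m handwheel '[[1,0,-0.001,0,0,0,0],[1,0,-0.001,0,0,0,0],[1,0,0,0,0,0,0],[1,0,0,0,0,0,0],[1,0,0,0,0,0,0],[1,0,0,0,0,0,0]]'| grep -E 'pos|force'
```

```text
position: [0.6255, -0.0874, 0.0865]
force: [1.9, 15.9, 2.0]
grasp_force: 35.0
position: [0.6255, -0.0876, 0.0864]
force: [2.2, 19.6, 2.3]
grasp_force: 35.0
```

```bash
python3 -m handwheel '[[1,0,0,0,0,0,0],[1,0,0,0,0,0,0],[1,0,0,0,0,0,0],[1,0,0,0,0,0,0],[1,0,0,0,0,0,0],[1,0,0,0,0,0,0]]'| grep -E '^t|pos|force'
python3 - <<'E'
from h import *
c=vision.camera("scene");cv2.imwrite("pics/s2.png",cv2.resize(c["color"][150:350,50:330],(798,570),interpolation=cv2.INTER_CUBIC))
E
```

```text
t: 9.4
position: [0.6255, -0.0876, 0.0865]
tcp_rot: [[-1.0, 0.005, -0.003], [0.005, 1.0, 0.011], [0.003, 0.011, -1.0]]
force: [2.7, 19.9, 3.1]
grasp_force: 35.0
```

View pics/s2.png

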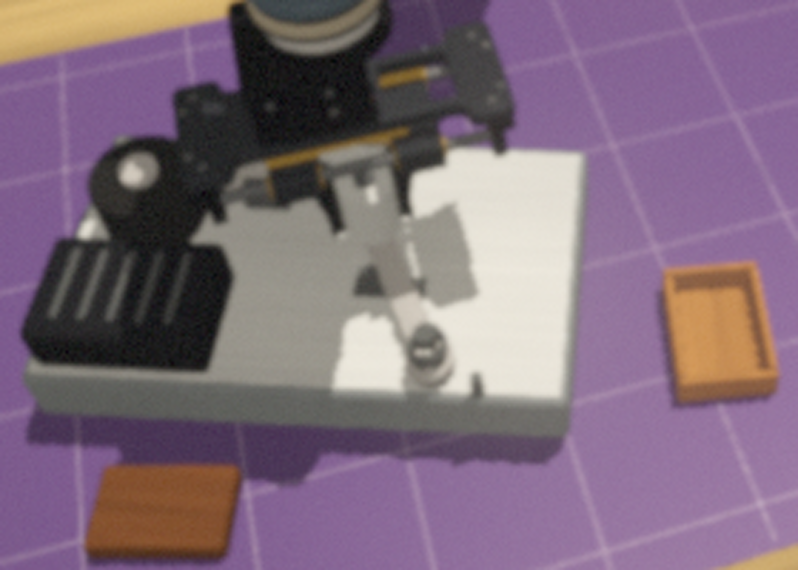

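The bar, at (390,275), lies against the post at (370,280). The roller is held at (365,210), and the tray and block are where they were. I'm handing in now.

```bash
python3 -c "
from workcell import ticket;print(ticket.job_done())"
```

```text
the job is handed in; nothing more can be done
None
```

The job is handed in with the tension arm swung to its stop at about 0.9 rad and the gripper still holding the roller, pushing with about 20 N; the judge returned no verdict.

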